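# Close up the front row on the fridge shelf

### The arm

A 6-joint arm with a two-finger parallel gripper is mounted at the origin on the work surface. World frame = base frame: x ahead of the robot, y to its left, z up, the work surface at z = 0. Lengths are in mm, angles in rad, forces in N, time in s.
With the tool pointing down it reaches from about 350 to 975 mm from the base axis. Payload 7.1 kg.
Tool frame: the origin (TCP) lies on the centre line of the jaws, within the pads' length; the fingertips stand 17 mm ahead of it and the grasp point (between the pads) lies 2 mm behind it; z points along the fingers, y is the direction in which the jaws open and shut (so a half turn about z gives the same grasp; the last joint's range is limited). The gripper opens to 88 mm and grips with 3 to 60 N. Pads are 20 mm wide; open, the fingers measure 115 mm over their backs; the gripper's body (75 mm by 178 mm) begins 61 mm behind the grasp point.
Start: joints at [1.171, 0.423, 1.63, -0, 1.089, -0.019], TCP at [232.257, 580.225, 239.675] pointing down, gripper open.
Joint ranges: [-3, 3], [-0.9, 2.11], [0.09, 2.58], [-1.31, 4.45], [0.11, 2.69], [-2.54, 2.54]. Speed limits (rad/s): [2.39, 2.39, 3.01, 3.14, 3.14, 3.14].

### API

Orientations are given as a rotation vector (axis times angle).
In Python, from workcell import ctrl, imaging, workorder gives the robot as it stands. The module is installed in compiled form; this text tells all that it offers.
- The arm moves only by the shell command python3 -m crank 'ROWS' [OPENING]. ROWS is JSON, a list of rows, each an object with "travel": the shift along the tool's x, y, z as a fraction of full scale, a list of three; "turn": the turn about the tool's z as a fraction of full scale. In form: [{"travel": [dx, dy, dz], "turn": turn}, ...]. A call has 1 to 20 rows; each row shifts and turns the pose as measured when the row begins, along the tool's axes as they then stand; what a row does not reach is not made up. Full scale, the value 1, is 5 cm for a shift and 0.1 rad for a turn. A row lasts 1/10 s, in which the tool goes at most 50 mm and 8.59 degrees, less where a joint would pass 70% of its speed; a pose out of reach is approached as far as the arm can. A call with a number of a shift or a turn outside -1 to 1 is refused whole. A call with a gripper value outside its range is refused whole. OPENING is the gripper command: -1 is shut, 1 is fully open, values between are in proportion, set as the call begins (- or left out, the last holds). The fingers move at their own pace and stop on an object; the grip force is fixed at half the most. Time passes only in rows, so rows that do not move let the fingers close. It gives the time, the measured TCP pose, the force and the opening at its end, in the units of the state.
- ctrl.get_obs(): the state, without advancing time (a new reading comes with each control period).
- imaging.get_image(name): name is "side" or "top" or "wrist"; returns the picture (480x640x3 uint8, blue, green, red); there is no depth.
- imaging.camera_info(name): a dict with "camera_matrix" (3x3 intrinsics, pixels), "rvec" (rotation vector, rad) and "tvec" (3), from world to camera coordinates, as OpenCV has them. Camera axes: x right, y down, z forward; pixel columns grow to the right and rows downward; lengths in mm; the calibration is good to about 2 mm. A picture is of the moment at which its call begins: read the wrist's pose just before it. camera_info takes no time and is no camera call; for the wrist camera it gives the pose at the moment of the call.
- workorder.close_job(): hands the job in, once; it reports no verdict.
The state is a dict: "t": time; "qpos": joint angles; "qvel": joint speeds; "joint_torque": joint torques, N m; "ee_pos": TCP position; "orientation": TCP orientation; "ft_force": force on the tool from outside, world axes, zero at the start; "moment": the same for the moment, N m; "width": finger opening in mm.
Only numpy, scipy, OpenCV 4.12 (cv2) and the standard library are available. Lean on these libraries where they do the work, as an engineer would, in place of code of your own. Each camera call takes 0.05 s, during which the arm holds its last target.

### The job

Make room on the fridge shelf: with your fingertips, gently push the red-lidded tub and the blue cheese carton back along the glass until each stands flat against the raised rear rim, and nudge them together side by side until they touch. Only push them: do not pinch, lift or tip them, and leave everything else on the shelf and the counter where it is.

Things in the scene. Friction and masses are not known exactly. Their poses are not given: they have to be found in the camera images.
- shelf: fridge shelf lying fixed on the counter: pale greenish glass in a white frame, 300 mm deep (its x) by 600 mm wide (its y), glass top 12 mm above the counter; origin at the centre of its underside; its +x points from the open front edge (robot side) to the rear rim, its +y along the rim to the left, z up. It lies at a different place and angle every time
- rim (a point): middle of the inner (front) face of the white rear rim, at the level of the glass, 130 mm along +x from the shelf's origin; same axes as the shelf. The rim is a straight upright stop along y over the whole 600 mm width, 35 mm above the glass and 15 mm thick
- tub: food tub with straight white sides and a red lid, 90 mm deep (its x) by 110 mm wide (its y) by 61 mm high, about 0.4 kg, loose on the glass; origin at the centre of its underside; its +x face (110 mm wide) is the one that goes against the rim; starts 5 to 10 cm short of the rim, turned by up to 20 degrees to the shelf
- cheese: blue cheese carton with a white and yellow label on top, 90 mm deep (its x) by 70 mm wide (its y) by 56 mm high, about 0.3 kg, loose on the glass; origin at the centre of its underside; its +x face (70 mm wide) is the one that goes against the rim; starts 5 to 10 cm short of the rim, turned by up to 20 degrees to the shelf, on either side of the tub, its centre about 220 mm along y from the tub's. Put together, the two centres are 90 mm apart along y
- yoghurt: bystander: white yoghurt cup, 62 mm across, 57 mm high, near one end of the shelf, with 40 mm or more (60 mm beside the carton) of free glass along y to the nearer of tub and carton; origin at the centre of its underside
- jam: bystander: amber jam jar with a brass lid, 56 mm across, 62 mm high, near the other end of the shelf, 40 mm or more (60 mm beside the carton) of free glass along y to the nearer of tub and carton; origin at the centre of its underside
- spice: bystander: small clear spice jar with a green lid, 38 mm across, 52 mm high, at the middle of the front of the shelf; origin at the centre of its underside
- milk: bystander: white and blue milk carton, 70 by 70 mm, 198 mm high, on the counter to the right of the shelf; origin at the centre of its underside
- juice: bystander: amber juice bottle with a blue cap, 56 mm across, 150 mm high, on the counter to the right of the shelf; origin at the centre of its underside
- bowl: bystander: green bowl, 120 mm across, 55 mm high, on the counter to the left of the shelf; origin at the centre of its underside
Mind the look-alikes: they are no part of the job. What is shaped like the tub but purple is not meant.

How it is judged:
By the outcome, as a careful person would: the job done as asked, in the order asked, and still so for the second after the job is handed in, with the robot touching nothing.
It also fails if it takes over 61 s, if anything falls off the work surface, if the arm or the gripper's body presses on something with over 40 N, if the wrist force passes 120 N, or if a joint passes its speed limit or range.

## Working session

There is one attempt and no reset: what is moved stays moved. The work goes in short steps, Python scripts to look and compute and a shell command to move; the robot and the scene stay as the last step left them, time stands still between calls to the robot, and variables do not carry over. Pictures are saved under pics/ and viewed, and the job is handed in when it is done.

```bash
mkdir -p pics; ls
python3 - <<'E'
from workcell import ctrl, imaging
import cv2
o=ctrl.get_obs();print({k:o[k] for k in('t','ee_pos','orientation','ft_force','width')})
for n in("top","side"):
    cv2.imwrite(f"pics/{n}0.png",imaging.get_image(n)); print(imaging.camera_info(n))
E
```

```text
pics
{'t': 0.0, 'ee_pos': array([232.04551633, 579.74202979, 238.90686814]), 'orientation': array([-5.94487928e-01, -3.08452992e+00,  2.39544672e-03]), 'ft_force': array([-0.61157976,  1.42411777, -0.9387141 ]), 'width': 88.0163417211546}
{'camera_matrix': array([[619.51848444,   0.        , 324.88934801],
       [  0.        , 619.51848444, 240.15515081],
       [  0.        ,   0.        ,   1.        ]]), 'rvec': array([ 2.18208756, -2.19101345,  0.10965399]), 'tvec': array([  -2.32959399,  446.4469441 , 1795.94400859])}
{'camera_matrix': array([[497.93782049,   0.        , 314.85370479],
       [  0.        , 497.93782049, 239.60026834],
       [  0.        ,   0.        ,   1.        ]]), 'rvec': array([ 2.198352  , -0.50061493,  0.24061388]), 'tvec': array([-384.09933572,  162.22554103, 1234.53330304])}
```

View pics/top0.png

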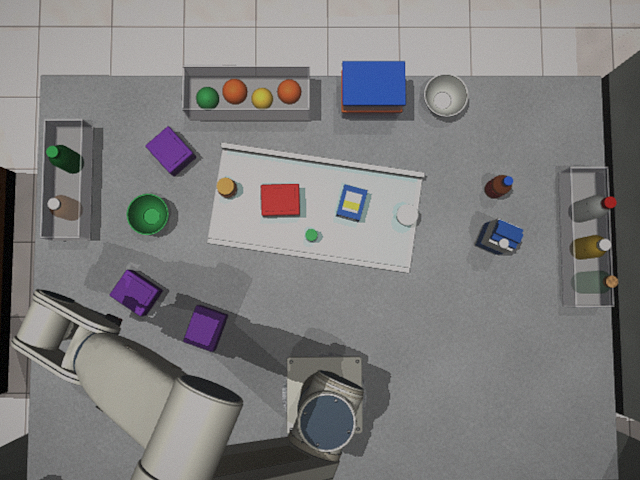

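View pics/side0.png

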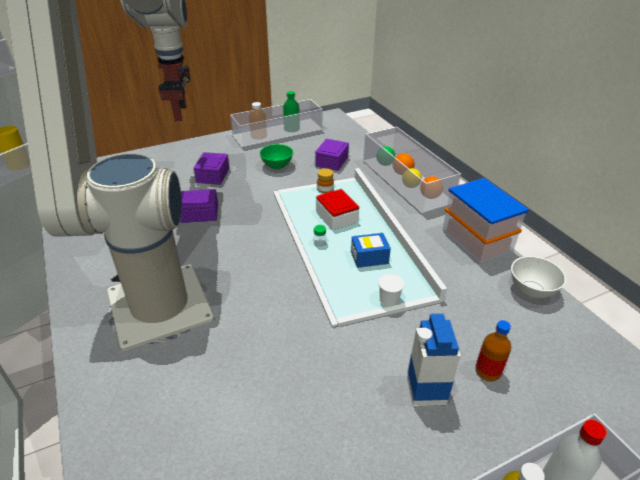

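The red-lidded tub is at top (281,200) and the blue carton with the white/yellow label at (351,203), both on the shelf. The look-alikes are three purple tubs at (170,150), (135,292) and (205,328), all off the shelf and not meant. The blue box at (373,85) is also off the shelf. I'll confirm with a crop and measure.

```bash
cat > h.py <<'E'
import numpy as np, cv2
from workcell import ctrl, imaging
def cast(n,px,z):
    c=imaging.camera_info(n);K=c['camera_matrix'];R=cv2.Rodrigues(c['rvec'])[0];t=c['tvec'].ravel()
    px=np.atleast_2d(px).astype(float)
    d=(np.linalg.inv(K)@np.c_[px,np.ones(len(px))].T).T@R; o=-R.T@t
    return (o+d*((z-o[2])/d[:,2])[:,None])[:,:2]
def proj(n,P):
    c=imaging.camera_info(n);return cv2.projectPoints(np.atleast_2d(P).astype(float),c['rvec'],c['tvec'],c['camera_matrix'],None)[0][:,0]
def big(mask):
    cs=cv2.findContours(mask,cv2.RETR_EXTERNAL,cv2.CHAIN_APPROX_NONE)[0];return max(cs,key=cv2.contourArea)
def masks(im,roi):
    h=cv2.cvtColor(im,cv2.COLOR_BGR2HSV);m=np.zeros(h.shape[:2],np.uint8);x0,y0,x1,y1=roi;m[y0:y1,x0:x1]=255
    red=(cv2.inRange(h,(0,120,80),(8,255,255))|cv2.inRange(h,(172,120,80),(180,255,255)))&m
    blue=cv2.inRange(h,(100,120,50),(125,255,255))&m
    return red,blue
E
python3 - <<'E'
from h import *
im=imaging.get_image("top")
cv2.imwrite("pics/crop1.png",cv2.resize(im[135:280,195:435],None,fx=3.3,fy=3.3,interpolation=cv2.INTER_CUBIC))
r,b=masks(im,(215,150,415,265))
for nm,m,z in(("tub",r,73),("cheese",b,68)):
    c=big(m);q=cast("top",c[:,0],z).astype(np.float32);rc=cv2.minAreaRect(q);print(nm,cv2.minAreaRect(c),rc,cv2.boxPoints(rc).round())
E
```

```text
tub ((279.8751220703125, 199.25416564941406), (30.68296241760254, 37.71239471435547), 88.09085083007812) ((559.5308837890625, 124.6378173828125), (88.35560607910156, 107.5245132446289), 1.769590139389038) [[514. 177.]
 [517.  70.]
 [605.  72.]
 [602. 180.]]
cheese ((351.6482849121094, 202.02069091796875), (23.620450973510742, 30.75115203857422), 15.068489074707031) ((551.818603515625, -80.57345581054688), (67.6908950805664, 88.987060546875), 74.67962646484375) [[ 500. -101.]
 [ 586. -125.]
 [ 604.  -60.]
 [ 518.  -36.]]
```

View pics/crop1.png

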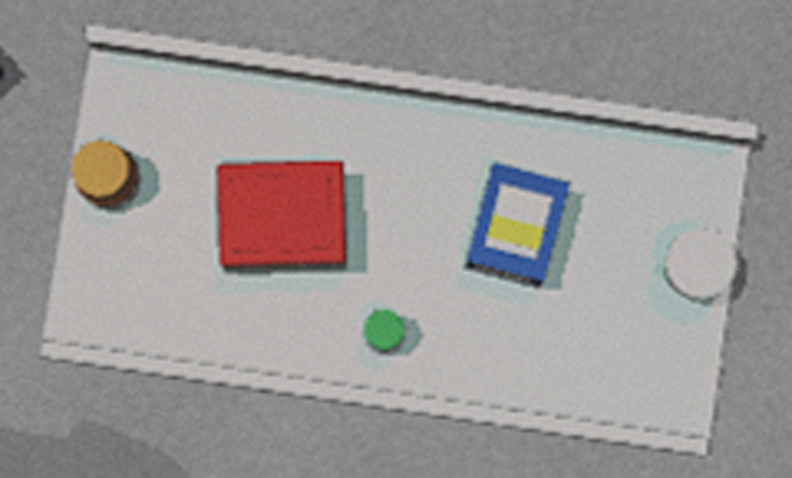

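Run:
```python
from h import *
im=imaging.get_image("top");g=cv2.GaussianBlur(cv2.cvtColor(im,cv2.COLOR_BGR2GRAY),(3,3),0).astype(float)
def trace(p0,p1,sign,w=4):
    pts=[]
    for x in range(int(p0[0])+6,int(p1[0])-6,2):
        y=p0[1]+(p1[1]-p0[1])*(x-p0[0])/(p1[0]-p0[0]); ys=np.arange(int(y-w),int(y+w)+1)
        d=sign*(g[ys+1,x]-g[ys-1,x])/2; k=d.argmax(); 
        if 0<k<len(d)-1 and d[k]>8:
            a,b,c=d[k-1:k+2];pts.append((x,ys[k]+.5*(a-c)/(a-2*b+c)))
    return np.array(pts)
C=lambda x,y:(195+x/3.3,135+y/3.3)
for nm,a,b,s,z in(("outer top",C(90,28),C(757,125),1,47),("inner top",C(90,44),C(752,137),-1,47),("front",C(42,355),C(707,453),-1,12)):
    p=trace(a,b,s);w=cast("top",p,z).astype(np.float32)
    vx,vy,x0,y0=cv2.fitLine(w,cv2.DIST_HUBER,0,.01,.01).ravel()
    if vy<0:vx,vy=-vx,-vy
    n=np.array([vy,-vx]); print(nm,len(p),"yaw",np.degrees(np.arctan2(-vx,vy)),"n.p",n@[x0,y0],"rms",np.std(w@n))
    print(w[[0,-1]])
for nm,px,z in(("jam",C(101,168),74),("yog",C(701,264),69),("spice",C(384,329),64)):print(nm,cast("top",px,z))
print(cast("top",[C(88,28),C(757,125),C(42,355),C(707,453)],0))
```

```text
outer top 95 yaw -8.658594 n.p 678.9432 rms 0.54855984
[[ 728.5782   277.34824]
 [ 644.7529  -270.4934 ]]
inner top 94 yaw -8.662952 n.p 665.49023 rms 0.27371314
[[ 715.2627   277.2381 ]
 [ 633.34155 -264.4514 ]]
front 95 yaw -8.675867 n.p 386.0433 rms 0.60426664
[[ 439.93506  323.67288]
 [ 355.61566 -227.14813]]
jam [[598.0656251  279.32686216]]
yog [[ 513.70562573 -240.03666808]]
spice [[458.41677453  35.18057664]]
[[ 739.14099762  302.86432039]
 [ 649.16391976 -303.44968649]
 [ 442.01005967  341.15722039]
 [ 351.97397408 -253.15824633]]
```

```bash
cat > st.py <<'E'
from h import *
import sys
from scipy.spatial.transform import Rotation as Ro
Y=np.radians(-8.66);N=np.array([np.cos(Y),np.sin(Y)]);E=np.array([-N[1],N[0]])
def stat():
    o=ctrl.get_obs();p=o['ee_pos'];R=Ro.from_rotvec(o['orientation']).as_matrix()
    print("t%.1f n%.1f e%.1f z%.1f yaw_y-e %.2f tilt %.2f f"%(o['t'],p[:2]@N,p[:2]@E,p[2],(np.degrees(np.arctan2(R[1,1],R[0,1]))-81.34+180)%360-180,np.degrees(np.arccos(-R[2,2]))),(N@o['ft_force'][:2]).round(1),(E@o['ft_force'][:2]).round(1),o['ft_force'][2].round(1),"w%.0f"%o['width'])
def objs(cam="top",save=None,roi=(215,140,425,265)):
    im=imaging.get_image(cam);r,b=masks(im,roi)
    for nm,m,z in(("tub",r,73),("cheese",b,68)):
        q=cast(cam,big(m)[:,0],z).astype(np.float32);rc=cv2.minAreaRect(q);q2=cv2.boxPoints(rc)
        a=rc[2]
        c=np.array(rc[0]);print(nm,"n%.1f e%.1f"%(c@N,c@E),"size",np.round(rc[1]),"rel yaw %.2f"%((a+8.66+45)%90-45))
    if save:cv2.imwrite(save,cv2.resize(im[135:280,195:435],None,fx=3.3,fy=3.3,interpolation=cv2.INTER_CUBIC))
if __name__=="__main__":
    stat()
    if len(sys.argv)>1:objs(save=sys.argv[1])
E
python3 -m crank '[{"travel":[0,0,0],"turn":-0.76},{"travel":[0,0,0],"turn":-0.76},{"travel":[0,0,0],"turn":-0.76}]' 0.1; python3 st.py
```

```text
t: 0.5
ee_pos: [232.0, 579.5, 238.4]
orientation: [-0.228, -3.133, 0.004]
ft_force: [0.4, -0.3, 0.3]
width: 67.3
t0.5 n142.0 e607.8 z238.4 yaw_y-e 0.32 tilt 0.14 f 0.5 -0.2 0.3 w67
```

```bash
python3 -m crank '[{"travel":[-0.5,-0.67,0],"turn":0},{"travel":[-0.5,-0.67,0],"turn":0},{"travel":[-0.5,-0.67,0],"turn":0},{"travel":[-0.5,-0.67,0],"turn":0},{"travel":[-0.5,-0.67,0],"turn":0},{"travel":[-0.5,-0.67,0],"turn":0},{"travel":[-0.5,-0.67,0],"turn":0},{"travel":[-0.5,-0.67,0],"turn":0},{"travel":[-0.5,-0.67,0],"turn":0},{"travel":[-0.5,-0.67,0],"turn":0},{"travel":[0,0,0],"turn":0}]'; python3 st.py
```

```text
t: 1.6
ee_pos: [438.0, 200.1, 237.9]
orientation: [0.217, 3.133, -0.002]
ft_force: [0.1, 0.1, 0.2]
width: 48.5
t1.6 n402.8 e263.8 z237.9 yaw_y-e 0.74 tilt 0.07 f 0.1 0.1 0.2 w48
```

```bash
python3 -m crank '[{"travel":[-0.48,-0.58,0],"turn":0.13},{"travel":[-0.48,-0.58,0],"turn":0},{"travel":[0,0,0],"turn":0}]'; python3 st.py
```

```text
t: 1.9
ee_pos: [478.2, 134.0, 238.0]
orientation: [0.239, 3.132, -0.0]
ft_force: [-0.2, 0.3, -0.8]
width: 48.6
t1.9 n452.6 e204.5 z238.0 yaw_y-e -0.07 tilt 0.06 f -0.2 0.2 -0.8 w49
```

```bash
python3 -m crank '[{"travel":[0.05,0.04,0.8],"turn":0},{"travel":[0,0,0.8],"turn":0},{"travel":[0,0,0.8],"turn":0},{"travel":[0,0,0.8],"turn":0},{"travel":[0,0,0.5],"turn":0},{"travel":[0,0,0.2],"turn":0},{"travel":[0,0,0],"turn":0}]'; python3 st.py
```

```text
t: 2.6
ee_pos: [477.2, 142.4, 38.7]
orientation: [0.239, 3.126, 0.006]
ft_force: [0.0, 0.6, 0.4]
width: 48.3
t2.6 n450.3 e212.7 z38.7 yaw_y-e -0.10 tilt 0.40 f -0.1 0.6 0.4 w48
```

```bash
python3 -m crank '[{"travel":[0,-0.1,0],"turn":0},{"travel":[-0.12,0,0],"turn":0},{"travel":[-0.12,0,0],"turn":0},{"travel":[-0.12,0,0],"turn":0},{"travel":[-0.12,0,0],"turn":0},{"travel":[-0.12,0,0],"turn":0},{"travel":[-0.12,0,0],"turn":0},{"travel":[-0.12,0,0],"turn":0},{"travel":[-0.12,0,0],"turn":0}]'; python3 st.py pics/p1.png
```

```text
t: 3.5
ee_pos: [529.1, 130.6, 44.2]
orientation: [0.239, 3.122, 0.009]
ft_force: [-6.1, 1.1, 5.4]
width: 48.4
t3.5 n503.4 e208.8 z44.2 yaw_y-e -0.09 tilt 0.68 f -6.2 0.2 5.4 w48
tub n576.7 e153.4 size [62. 27.] rel yaw 21.46
cheese n557.9 e3.8 size [69. 89.] rel yaw -6.88
```

View pics/p1.png

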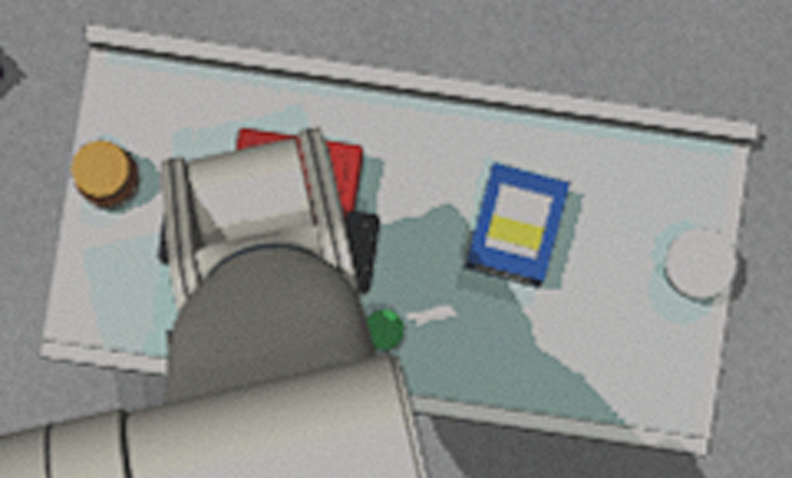

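The arm hides most of the tub. The visible part, rear edge about (240,130) to (362,150), is turning parallel to the rim, and the spice jar, carton and cups haven't moved. I'll keep pushing.

```bash
python3 -m crank '[{"travel":[-0.12,0,0.02],"turn":0},{"travel":[-0.12,0,0.02],"turn":0},{"travel":[-0.12,0,0.02],"turn":0},{"travel":[-0.12,0,0.02],"turn":0},{"travel":[-0.12,0,0.02],"turn":0},{"travel":[-0.12,0,0.02],"turn":0},{"travel":[-0.1,0,0.02],"turn":0}]'; python3 st.py; python3 -m crank '[{"travel":[-0.06,0,0.01],"turn":0},{"travel":[-0.06,0,0.01],"turn":0}]' ;python3 st.py
```

```text
t: 4.25
ee_pos: [564.6, 123.4, 36.5]
orientation: [-0.241, -3.127, -0.004]
ft_force: [-4.9, 0.9, 4.1]
width: 48.3
t4.2 n539.6 e207.0 z36.5 yaw_y-e -0.15 tilt 0.35 f -5.0 0.1 4.1 w48
t: 4.45
ee_pos: [569.2, 122.3, 35.3]
orientation: [-0.241, -3.123, -0.003]
ft_force: [-6.3, 0.9, 5.1]
width: 48.5
t4.5 n544.3 e206.6 z35.3 yaw_y-e -0.17 tilt 0.54 f -6.4 -0.0 5.1 w49
```

```bash
python3 -m crank '[{"travel":[-0.08,0,-0.03],"turn":0},{"travel":[-0.08,0,-0.03],"turn":0},{"travel":[-0.08,0,0],"turn":0}]'; python3 st.py; python3 -m crank '[{"travel":[-0.06,0,0],"turn":0},{"travel":[-0.06,0,0],"turn":0}]' ;python3 st.py pics/p2.png
```

```text
t: 4.75
ee_pos: [581.2, 120.2, 37.6]
orientation: [-0.241, -3.122, -0.002]
ft_force: [-1.7, -0.3, -0.2]
width: 48.1
t4.8 n556.4 e206.3 z37.6 yaw_y-e -0.16 tilt 0.62 f -1.6 -0.5 -0.2 w48
t: 4.95
ee_pos: [587.9, 119.0, 37.5]
orientation: [-0.241, -3.122, -0.002]
ft_force: [-3.1, -0.1, -0.4]
width: 48.8
t5.0 n563.2 e206.2 z37.5 yaw_y-e -0.17 tilt 0.61 f -3.1 -0.6 -0.4 w49
tub n637.1 e151.9 size [20. 52.] rel yaw 8.57
cheese n557.8 e3.8 size [69. 89.] rel yaw -6.35
```

View pics/p2.png

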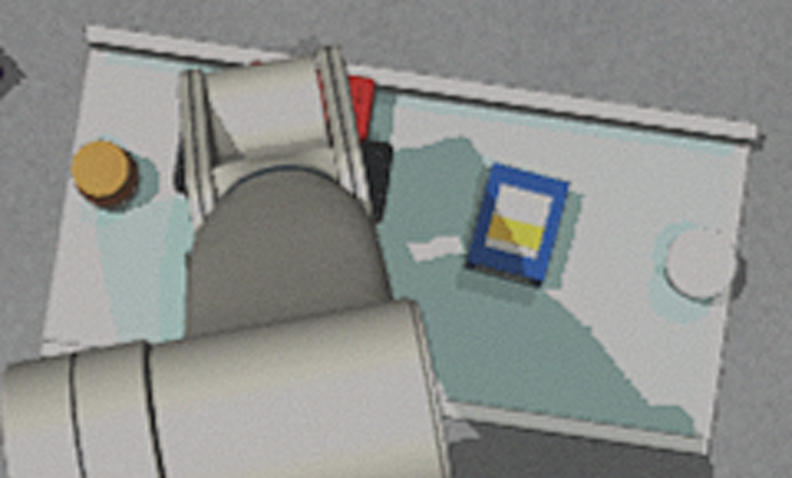

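The visible red corner at (370,80) is at the rim or nearly there. I'll creep in until the force rises.

```bash
for i in 1 2; do :; done; python3 -m crank '[{"travel":[-0.04,0,0],"turn":0},{"travel":[-0.04,0,0],"turn":0}]' ;python3 st.py; python3 -m crank '[{"travel":[-0.03,0,0],"turn":0},{"travel":[-0.03,0,0],"turn":0}]' ;python3 st.py
```

```text
t: 5.2
ee_pos: [587.4, 118.7, 36.9]
orientation: [-0.239, -3.111, -0.0]
ft_force: [-12.0, 4.3, 8.7]
width: 48.3
t5.2 n562.8 e205.8 z36.9 yaw_y-e -0.11 tilt 1.20 f -12.5 2.4 8.7 w48
t: 5.4
ee_pos: [587.1, 118.6, 36.9]
orientation: [-0.237, -3.105, 0.001]
ft_force: [-8.2, 1.6, 5.7]
width: 48.7
t5.4 n562.6 e205.7 z36.9 yaw_y-e -0.06 tilt 1.58 f -8.4 0.3 5.7 w49
```

```bash
python3 -m crank '[{"travel":[0.2,0,0],"turn":0},{"travel":[0.4,0,0],"turn":0},{"travel":[0.4,0,-0.3],"turn":0},{"travel":[0.3,0,-1],"turn":0},{"travel":[0.3,0,-1],"turn":0},{"travel":[0.3,-0.8,-0.5],"turn":0},{"travel":[0.3,-1,0],"turn":0},{"travel":[0,-1,0],"turn":0},{"travel":[0,-1,0],"turn":0},{"travel":[0,0,0],"turn":0}]' -0.3;python3 st.py pics/p3.png
```

```text
t: 6.4
ee_pos: [454.5, -55.9, 185.5]
orientation: [-0.231, -3.129, 0.001]
ft_force: [-0.8, 0.1, -0.9]
width: 30.7
t6.4 n457.8 e13.2 z185.5 yaw_y-e 0.22 tilt 0.22 f -0.8 -0.1 -0.9 w31
tub n618.6 e198.3 size [108.  89.] rel yaw 0.34
cheese n583.4 e0.6 size [68. 37.] rel yaw -5.64
```

View pics/p3.png

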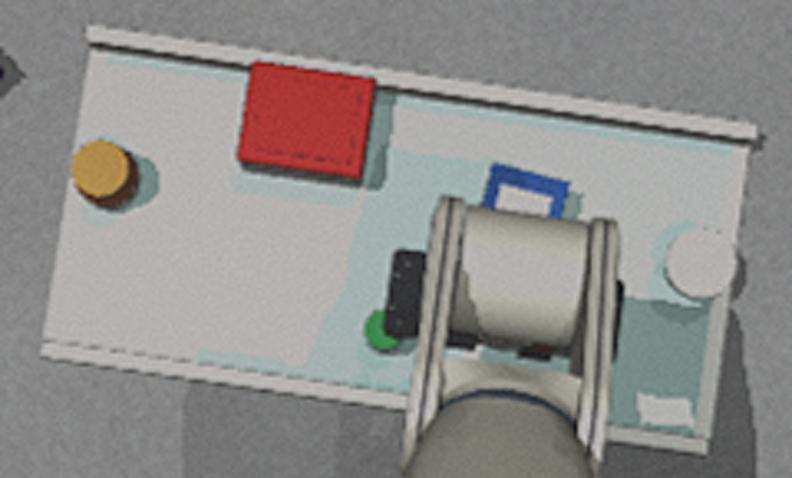

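The tub is flat at the rim (yaw +0.3°, n 618.6 against 620). Next is the carton.

```bash
python3 -m crank '[{"travel":[0,-0.2,0.8],"turn":0.04},{"travel":[0,0,0.8],"turn":0},{"travel":[0,0,0.7],"turn":0},{"travel":[0,0,0.4],"turn":0},{"travel":[0,0,0.1],"turn":0},{"travel":[0,0,0],"turn":0}]'; python3 st.py
```

```text
t: 7.05
ee_pos: [459.9, -60.1, 43.4]
orientation: [0.232, 3.122, -0.001]
ft_force: [0.0, -0.3, 0.5]
width: 30.4
t7.0 n463.7 e9.8 z43.4 yaw_y-e 0.15 tilt 0.60 f 0.0 -0.3 0.5 w30
```

```bash
python3 -m crank '[{"travel":[-0.1,-0.1,0.06],"turn":0},{"travel":[-0.12,0,0],"turn":0},{"travel":[-0.12,0,0],"turn":0},{"travel":[-0.12,0,0],"turn":0},{"travel":[-0.12,0,0],"turn":0},{"travel":[-0.12,0,0],"turn":0},{"travel":[-0.12,0,0],"turn":0},{"travel":[-0.12,0,0],"turn":0}]'; python3 st.py;  python3 -m crank '[{"travel":[-0.12,0,0],"turn":0},{"travel":[-0.12,0,0],"turn":0},{"travel":[-0.12,0,0],"turn":0},{"travel":[-0.12,0,0],"turn":0}]'; python3 st.py
```

```text
t: 7.85
ee_pos: [511.0, -72.3, 44.9]
orientation: [0.231, 3.118, -0.001]
ft_force: [-3.3, 0.3, 1.8]
width: 30.8
t7.8 n516.1 e5.4 z44.9 yaw_y-e 0.20 tilt 0.86 f -3.3 -0.2 1.8 w31
t: 8.25
ee_pos: [530.3, -75.1, 44.4]
orientation: [0.231, 3.132, 0.001]
ft_force: [-6.7, 1.2, 4.8]
width: 30.7
t8.2 n535.6 e5.6 z44.4 yaw_y-e 0.21 tilt 0.07 f -6.8 0.2 4.8 w31
```

```bash
python3 -m crank '[{"travel":[-0.12,0,0.03],"turn":0},{"travel":[-0.12,0,0.03],"turn":0},{"travel":[-0.12,0,0.02],"turn":0}]'; python3 st.py;  python3 -m crank '[{"travel":[-0.08,0,0],"turn":0},{"travel":[-0.05,0,0],"turn":0}]'; python3 st.py;python3 -m crank '[{"travel":[-0.04,0,0],"turn":0},{"travel":[-0.04,0,0],"turn":0}]'; python3 st.py
```

```text
t: 8.55
ee_pos: [545.1, -77.1, 40.1]
orientation: [-0.23, -3.125, -0.002]
ft_force: [-6.8, 0.9, 5.2]
width: 30.5
t8.6 n550.4 e5.9 z40.1 yaw_y-e 0.24 tilt 0.47 f -6.9 -0.1 5.2 w31
t: 8.75
ee_pos: [549.7, -77.6, 39.8]
orientation: [-0.229, -3.119, -0.003]
ft_force: [-7.1, 0.1, 5.4]
width: 30.8
t8.8 n555.1 e6.1 z39.8 yaw_y-e 0.25 tilt 0.80 f -7.0 -0.9 5.4 w31
t: 8.95
ee_pos: [551.4, -77.8, 39.5]
orientation: [-0.228, -3.113, -0.004]
ft_force: [-6.1, 0.6, 5.1]
width: 30.5
t8.9 n556.9 e6.2 z39.5 yaw_y-e 0.27 tilt 1.16 f -6.1 -0.3 5.1 w30
```

```bash
python3 -m crank '[{"travel":[-0.08,0,0],"turn":0},{"travel":[-0.08,0,0],"turn":0}]'; python3 st.py;  python3 -m crank '[{"travel":[-0.05,0,0],"turn":0},{"travel":[-0.05,0,0],"turn":0}]'; python3 st.py pics/p4.png
```

```text
t: 9.15
ee_pos: [556.6, -78.4, 39.2]
orientation: [-0.227, -3.106, -0.005]
ft_force: [-7.1, 0.1, 7.2]
width: 30.9
t9.2 n562.1 e6.3 z39.2 yaw_y-e 0.28 tilt 1.56 f -7.1 -0.9 7.2 w31
t: 9.35
ee_pos: [556.9, -78.4, 38.8]
orientation: [-0.226, -3.095, -0.006]
ft_force: [-12.5, 1.0, 12.1]
width: 30.9
t9.3 n562.4 e6.4 z38.8 yaw_y-e 0.30 tilt 2.21 f -12.5 -0.9 12.1 w31
tub n618.8 e198.2 size [108.  88.] rel yaw 0.19Traceback (most recent call last):
  File "st.py", line 17, in <module>
    if len(sys.argv)>1:objs(save=sys.argv[1])
                       ~~~~^^^^^^^^^^^^^^^^^^
  File "st.py", line 11, in objs
    q=cast(cam,big(m)[:,0],z).astype(np.float32);rc=cv2.minAreaRect(q);q2=cv2.boxPoints(rc)
               ~~~^^^
  File "h.py", line 11, in big
    cs=cv2.findContours(mask,cv2.RETR_EXTERNAL,cv2.CHAIN_APPROX_NONE)[0];return max(cs,key=cv2.contourArea)
                                                                                ~~~^^^^^^^^^^^^^^^^^^^^^^^^
ValueError: max() iterable argument is empty
```

```bash
python3 -m crank '[{"travel":[0.2,0,0],"turn":0},{"travel":[0.5,0,0],"turn":0},{"travel":[0.5,0,-0.3],"turn":0},{"travel":[0.3,0,-1],"turn":0},{"travel":[0.5,0,-1],"turn":0},{"travel":[0.6,-0.5,-0.5],"turn":0},{"travel":[0,-1,0],"turn":0},{"travel":[0,-1,0],"turn":0},{"travel":[0,0,0],"turn":0}]';python3 st.py pics/p5.png;python3 -c "
from h import *;print(ctrl.get_obs()['qpos'])"
```

```text
t: 10.3
ee_pos: [418.6, -188.0, 183.9]
orientation: [-0.22, -3.109, 0.001]
ft_force: [0.2, 1.1, 0.4]
width: 31.0
t10.3 n442.2 e-122.8 z183.9 yaw_y-e 0.58 tilt 1.40 f 0.1 1.1 0.4 w31
tub n618.6 e198.3 size [108.  89.] rel yaw 0.34
cheese n619.0 e9.7 size [68. 89.] rel yaw 0.04
[-0.43870914  0.27333909  2.01876623 -0.01090772  0.87337539 -1.86150962]
```

View pics/p5.png

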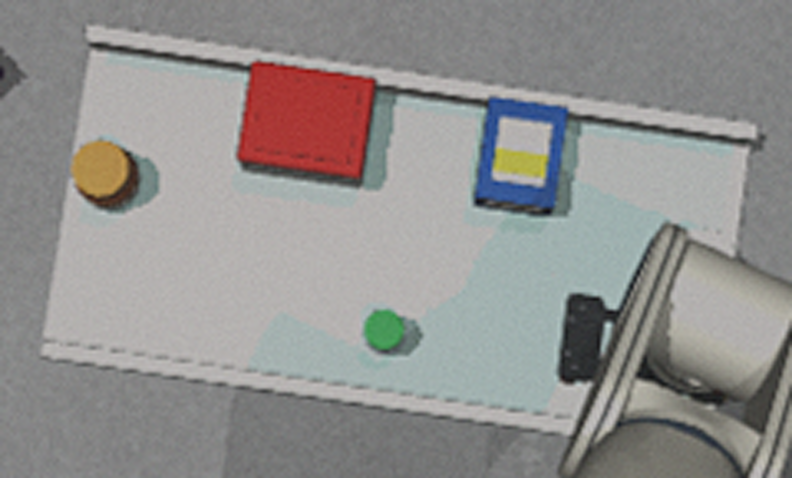

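Both stand flat on the rim: carton yaw 0.0°, n 619.0; tub yaw 0.3°, n 618.6. About 98 mm is left to close. I'll turn the jaws across so two fingertips bear on the carton's right side.

```bash
python3 -m crank '[{"travel":[0,0,0],"turn":0.98},{"travel":[0,0,0],"turn":0.98},{"travel":[0,0,0],"turn":0.98},{"travel":[0,0,0],"turn":0.98},{"travel":[0,0,0],"turn":0.98},{"travel":[0,0,0],"turn":0.98},{"travel":[0,0,0],"turn":0.98},{"travel":[0,0,0],"turn":0.98},{"travel":[0,0,0],"turn":0.98},{"travel":[0,0,0],"turn":0.98},{"travel":[0,0,0],"turn":0.98},{"travel":[0,0,0],"turn":0.98},{"travel":[0,0,0],"turn":0.98},{"travel":[0,0,0],"turn":0.98},{"travel":[0,0,0],"turn":0.98},{"travel":[0,0,0],"turn":0.98},{"travel":[0,0,0],"turn":0}]' -0.2;python3 st.py
```

```text
t: 12.05
ee_pos: [423.5, -164.6, 179.2]
orientation: [-2.399, -1.992, 0.022]
ft_force: [-0.1, 0.2, 0.6]
width: 35.0
t12.1 n443.5 e-99.0 z179.2 yaw_y-e -91.92 tilt 1.56 f -0.1 0.2 0.6 w35
```

```bash
python3 -m crank '[{"travel":[0.2,0.8,0],"turn":-0.33},{"travel":[0.2,0.8,0],"turn":0},{"travel":[0.2,0.8,0],"turn":0},{"travel":[0.1,0.8,0],"turn":0},{"travel":[0,0,0],"turn":0}]';python3 st.py
```

```text
t: 12.55
ee_pos: [592.1, -147.9, 173.0]
orientation: [-2.344, -2.053, 0.021]
ft_force: [0.1, -0.0, -0.1]
width: 35.2
t12.6 n607.6 e-57.1 z173.0 yaw_y-e -88.91 tilt 1.67 f 0.1 -0.0 -0.1 w35
```

```bash
python3 -m crank '[{"travel":[-0.2,0.18,0.3],"turn":0.2},{"travel":[0,0,0.6],"turn":0},{"travel":[0,0,0.6],"turn":0},{"travel":[0,0,0.6],"turn":0},{"travel":[0,0,0],"turn":0}]';python3 st.py
```

```text
t: 13.05
ee_pos: [596.2, -153.0, 64.0]
orientation: [-2.347, -2.048, 0.021]
ft_force: [0.5, 0.2, -0.1]
width: 35.2
t13.1 n612.5 e-61.5 z64.0 yaw_y-e -89.11 tilt 1.73 f 0.5 0.3 -0.1 w35
```

```bash
python3 -m crank '[{"travel":[0,0.1,0.3],"turn":0.15},{"travel":[0,0,0.15],"turn":0},{"travel":[0.12,0,0],"turn":0},{"travel":[0.12,0,0],"turn":0},{"travel":[0.12,0,0],"turn":0},{"travel":[0.12,0,0],"turn":0}]';python3 st.py
```

```text
t: 13.65
ee_pos: [604.8, -127.1, 46.2]
orientation: [-2.358, -2.039, 0.019]
ft_force: [-0.5, -2.4, -1.2]
width: 35.0
t13.7 n617.1 e-34.6 z46.2 yaw_y-e -89.63 tilt 1.56 f -0.1 -2.4 -1.2 w35
```

```bash
python3 -m crank '[{"travel":[0.12,0,0.03],"turn":0},{"travel":[0.12,0,0.03],"turn":0},{"travel":[0.12,0,0.03],"turn":0},{"travel":[0.12,0,0],"turn":0},{"travel":[0.12,0,0],"turn":0},{"travel":[0.12,0,0],"turn":0}]';python3 st.py pics/p6.png
```

```text
t: 14.25
ee_pos: [610.9, -92.5, 46.1]
orientation: [-2.36, -2.047, 0.022]
ft_force: [-0.2, -0.7, -1.4]
width: 35.2
t14.2 n617.8 e0.6 z46.1 yaw_y-e -89.47 tilt 1.28 f -0.1 -0.7 -1.4 w35
tub n618.6 e198.3 size [108.  89.] rel yaw 0.34
cheese n618.5 e71.2 size [19. 88.] rel yaw 1.02
```

View pics/p6.png

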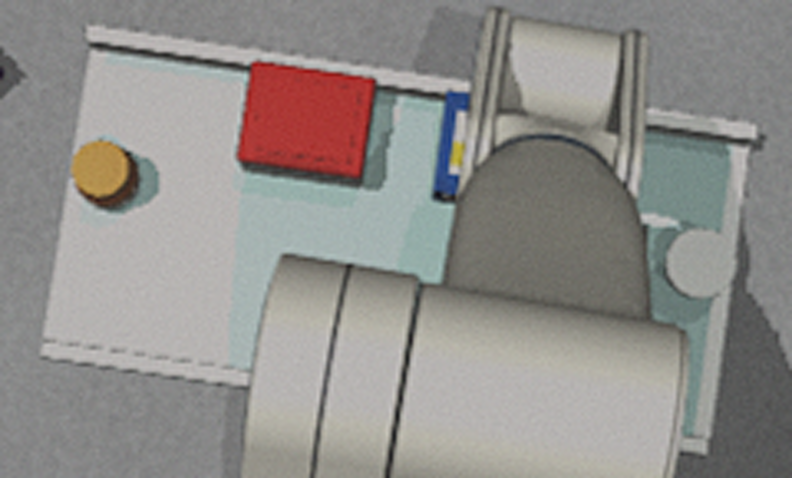

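The carton slides parallel along the rim (rear edge still on it, visible part at (450,145)), with about 62 mm to go.

```bash
python3 -m crank '[{"travel":[0.12,0,0.03],"turn":0},{"travel":[0.12,0,0.03],"turn":0},{"travel":[0.12,0,0.03],"turn":0},{"travel":[0.12,0,0.02],"turn":0},{"travel":[0.12,0,0],"turn":0},{"travel":[0.12,0,0],"turn":0},{"travel":[0.12,0,0],"turn":0}]';python3 st.py; python3 -m crank '[{"travel":[0.1,0,0],"turn":0},{"travel":[0.1,0,0],"turn":0}]';python3 st.py pics/p7.png
```

```text
t: 15.0
ee_pos: [618.5, -51.8, 43.7]
orientation: [-2.363, -2.053, 0.024]
ft_force: [-0.6, -1.9, 0.1]
width: 35.3
t15.0 n619.2 e41.9 z43.7 yaw_y-e -89.38 tilt 1.08 f -0.3 -2.0 0.1 w35
t: 15.2
ee_pos: [620.1, -40.7, 43.5]
orientation: [-2.363, -2.054, 0.024]
ft_force: [-0.1, -3.2, 0.9]
width: 35.7
t15.2 n619.1 e53.1 z43.5 yaw_y-e -89.34 tilt 1.08 f 0.4 -3.2 0.9 w36
tub n618.6 e198.4 size [108.  89.] rel yaw 0.19
cheese n618.1 e127.0 size [14. 88.] rel yaw 1.47
```

View pics/p7.png

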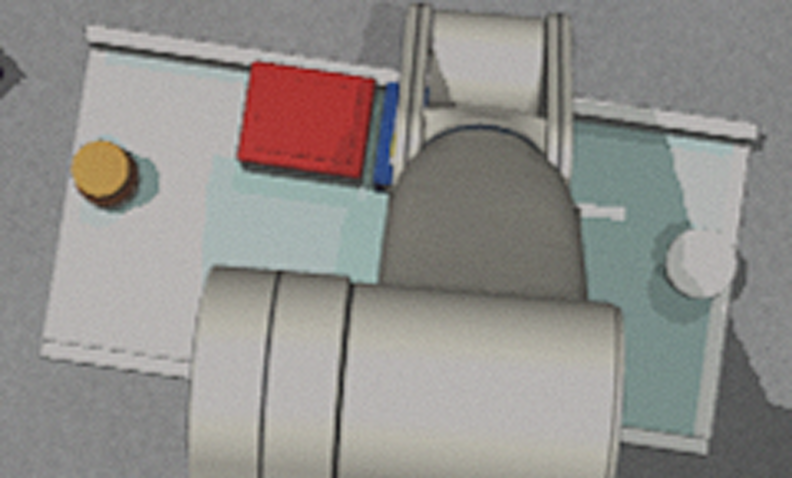

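The gap between tub and carton, at about (378,130), is now roughly 9 mm. I'll creep in.

```bash
python3 -m crank '[{"travel":[0.07,0,0],"turn":0},{"travel":[0.07,0,0],"turn":0}]';python3 st.py; python3 -m crank '[{"travel":[0.06,0,0],"turn":0}]';python3 st.py; python3 -m crank '[{"travel":[0.06,0,0],"turn":0}]';python3 st.py pics/p8.png
```

```text
t: 15.45
ee_pos: [621.4, -32.6, 43.5]
orientation: [-2.362, -2.054, 0.024]
ft_force: [-0.7, -3.8, 0.7]
width: 35.0
t15.4 n619.2 e61.3 z43.5 yaw_y-e -89.31 tilt 1.07 f -0.2 -3.9 0.7 w35
t: 15.55
ee_pos: [621.7, -29.8, 43.5]
orientation: [-2.362, -2.054, 0.024]
ft_force: [-0.1, -5.6, 0.3]
width: 35.1
t15.6 n619.1 e64.2 z43.5 yaw_y-e -89.32 tilt 1.09 f 0.7 -5.5 0.3 w35
t: 15.65
ee_pos: [622.1, -27.1, 43.5]
orientation: [-2.363, -2.055, 0.025]
ft_force: [0.3, -5.0, 0.1]
width: 35.0
t15.7 n619.1 e66.9 z43.5 yaw_y-e -89.32 tilt 1.09 f 1.0 -4.9 0.1 w35
tub n618.1 e203.1 size [108.  89.] rel yaw 1.05
cheese n617.2 e144.0 size [12. 86.] rel yaw 3.61
```

View pics/p8.png

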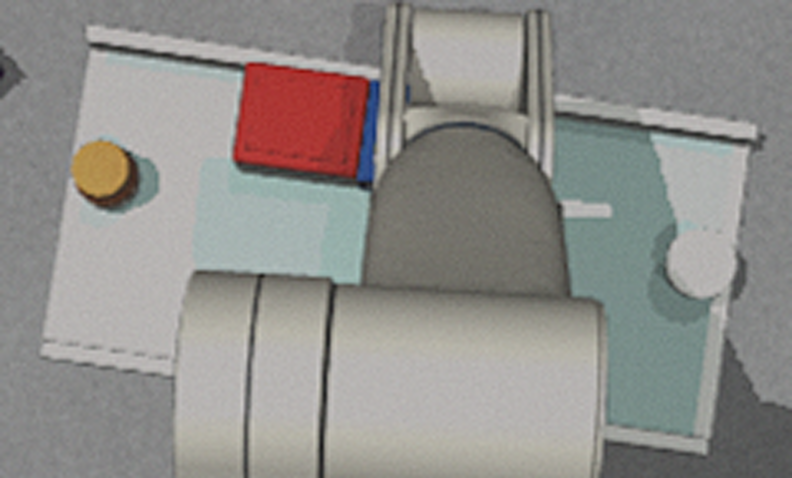

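They touch, and the tub slid about 5 mm with the carton. I'll back off and check.

```bash
python3 -m crank '[{"travel":[-0.15,0,0],"turn":0},{"travel":[-0.4,0,0],"turn":0},{"travel":[-0.4,0,-0.3],"turn":0},{"travel":[0,0,-1],"turn":0},{"travel":[0,-0.5,-1],"turn":0},{"travel":[-0.3,-1,-0.5],"turn":0},{"travel":[-0.5,-1,0],"turn":0},{"travel":[-0.5,-1,0],"turn":0},{"travel":[0,-0.5,0],"turn":0},{"travel":[0,0,0],"turn":0}]';python3 st.py pics/p9.png
python3 - <<'E'
from st import *
cv2.imwrite("pics/s9.png",cv2.resize(imaging.get_image("side")[150:330,260:460],None,fx=3.3,fy=3.3,interpolation=cv2.INTER_CUBIC))
E
```

```text
t: 16.7
ee_pos: [421.2, -108.5, 184.1]
orientation: [-2.363, -2.053, 0.016]
ft_force: [-0.4, -0.5, 0.1]
width: 34.9
t16.7 n432.8 e-43.9 z184.1 yaw_y-e -89.37 tilt 0.87 f -0.4 -0.5 0.1 w35
tub n618.0 e203.3 size [108.  88.] rel yaw 0.71
cheese n618.5 e114.0 size [68. 89.] rel yaw 0.51
```

View pics/p9.png

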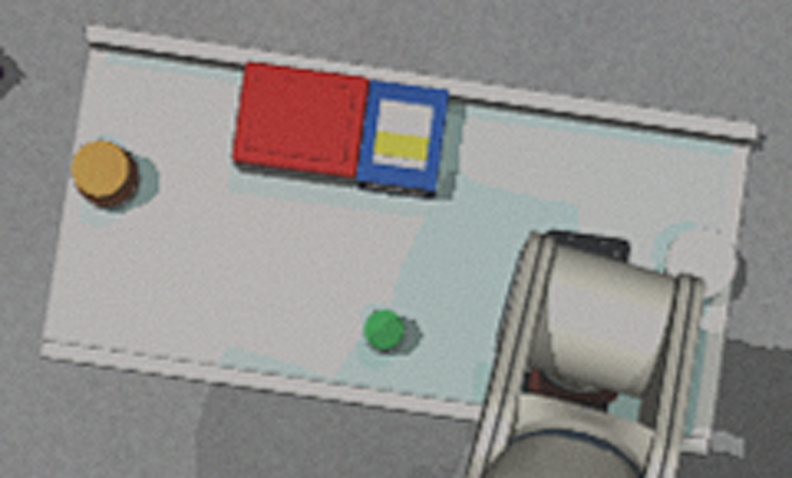

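View pics/s9.png

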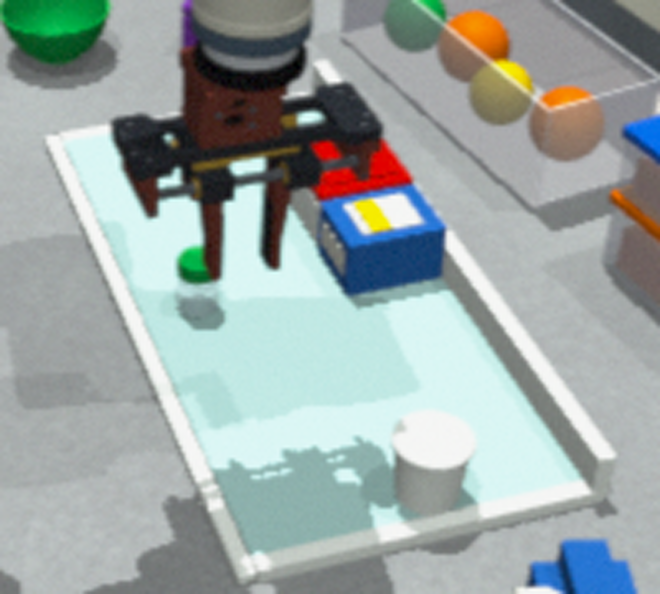

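Spacing is 89.3 mm against 90, so they touch. The yaws of 0.5–0.7° and n of 618.0–618.5 hint that one corner could be a hair off the rim. I'll give both a gentle squaring press, jaws fully open, one fingertip on each front face.

```bash
python3 -m crank '[{"travel":[0,0,0],"turn":-0.98},{"travel":[0,0,0],"turn":-0.98},{"travel":[0,0,0],"turn":-0.98},{"travel":[0,0,0],"turn":-0.98},{"travel":[0,0,0],"turn":-0.98},{"travel":[0,0,0],"turn":-0.98},{"travel":[0,0,0],"turn":-0.98},{"travel":[0,0,0],"turn":-0.98},{"travel":[0,0,0],"turn":-0.98},{"travel":[0,0,0],"turn":-0.98},{"travel":[0,0,0],"turn":-0.98},{"travel":[0,0,0],"turn":-0.98},{"travel":[0,0,0],"turn":-0.98},{"travel":[0,0,0],"turn":-0.98},{"travel":[0,0,0],"turn":-0.98},{"travel":[0,0,0],"turn":0}]' 1;python3 st.py
```

```text
t: 18.4
ee_pos: [461.1, -109.6, 184.1]
orientation: [0.263, 3.121, 0.001]
ft_force: [-0.6, -0.2, 0.4]
width: 87.9
t18.4 n472.4 e-38.9 z184.1 yaw_y-e -0.97 tilt 0.57 f -0.6 -0.3 0.4 w88
```

```bash
python3 -m crank '[{"travel":[-0.2,0.8,0],"turn":-0.17},{"travel":[-0.2,0.8,0],"turn":0},{"travel":[-0.2,0.8,0],"turn":0},{"travel":[-0.2,0.8,0],"turn":0},{"travel":[-0.2,0.6,0],"turn":0},{"travel":[0,0,0],"turn":0}]';python3 st.py
```

```text
t: 19.0
ee_pos: [552.8, 78.0, 184.7]
orientation: [0.266, 3.114, 0.005]
ft_force: [0.0, -0.0, 0.1]
width: 87.7
t19.0 n534.8 e160.3 z184.7 yaw_y-e -1.09 tilt 0.96 f 0.0 -0.0 0.1 w88
```

```bash
python3 -m crank '[{"travel":[0.1,0,0.8],"turn":-0.2},{"travel":[0,0,0.8],"turn":0},{"travel":[0,0,0.7],"turn":0},{"travel":[0,0,0.3],"turn":0},{"travel":[0,0,0],"turn":0}]';python3 st.py
```

```text
t: 19.5
ee_pos: [555.9, 80.7, 50.3]
orientation: [0.244, 3.109, 0.006]
ft_force: [0.6, -0.2, 0.6]
width: 88.0
t19.5 n537.4 e163.4 z50.3 yaw_y-e -0.31 tilt 1.32 f 0.6 -0.1 0.6 w88
```

```bash
python3 -m crank '[{"travel":[0,-0.1,0.15],"turn":-0.05},{"travel":[-0.1,0,0],"turn":0},{"travel":[-0.1,0,0],"turn":0},{"travel":[-0.1,0,0],"turn":0}]';python3 st.py;python3 -m crank '[{"travel":[-0.08,0,0],"turn":0},{"travel":[-0.06,0,0],"turn":0}]';python3 st.py
```

```text
t: 19.9
ee_pos: [572.7, 72.2, 44.6]
orientation: [0.24, 3.107, 0.007]
ft_force: [-0.9, 0.1, 0.1]
width: 87.5
t19.9 n555.3 e157.6 z44.6 yaw_y-e -0.18 tilt 1.47 f -0.9 0.0 0.1 w87
t: 20.1
ee_pos: [580.0, 71.3, 45.9]
orientation: [0.241, 3.108, 0.008]
ft_force: [-10.6, 5.7, 4.7]
width: 87.7
t20.1 n562.7 e157.8 z45.9 yaw_y-e -0.19 tilt 1.42 f -11.4 4.1 4.7 w88
```

```bash
python3 -m crank '[{"travel":[-0.06,0,0],"turn":0},{"travel":[-0.06,0,0],"turn":0}]';python3 st.py;python3 -m crank '[{"travel":[0.15,0,0],"turn":0},{"travel":[0.4,0,0],"turn":0},{"travel":[0.3,0,-0.3],"turn":0},{"travel":[0,0,-1],"turn":0},{"travel":[0.5,0,-1],"turn":0},{"travel":[0.8,-1,-0.5],"turn":0},{"travel":[0.5,-1,0],"turn":0},{"travel":[0,-1,0],"turn":0},{"travel":[0,-1,0],"turn":0},{"travel":[0,-1,0],"turn":0},{"travel":[0,-1,0],"turn":0},{"travel":[0,0,0],"turn":0}]';python3 st.py pics/p10.png
python3 - <<'E'
from st import *
im=imaging.get_image("side");cv2.imwrite("pics/s10.png",im);cv2.imwrite("pics/s10c.png",cv2.resize(im[165:285,300:460],None,fx=5,fy=5,interpolation=cv2.INTER_CUBIC)); objs()
cv2.imwrite("pics/t10.png",imaging.get_image("top"))
E
```

```text
t: 20.3
ee_pos: [580.2, 71.3, 46.0]
orientation: [0.239, 3.121, 0.007]
ft_force: [-9.0, 1.7, 5.8]
width: 87.8
t20.3 n562.9 e157.8 z46.0 yaw_y-e -0.10 tilt 0.68 f -9.2 0.4 5.8 w88
t: 21.5
ee_pos: [417.5, -196.2, 180.9]
orientation: [0.229, 3.103, 0.001]
ft_force: [0.3, 1.1, -0.3]
width: 87.7
t21.5 n442.3 e-131.1 z180.9 yaw_y-e 0.21 tilt 1.75 f 0.2 1.2 -0.3 w88
tub n618.3 e203.4 size [108.  89.] rel yaw 0.61
cheese n618.6 e114.1 size [69. 88.] rel yaw 0.33
tub n618.4 e203.4 size [108.  89.] rel yaw 0.70
cheese n618.6 e114.1 size [69. 88.] rel yaw 0.33
```

View pics/p10.png

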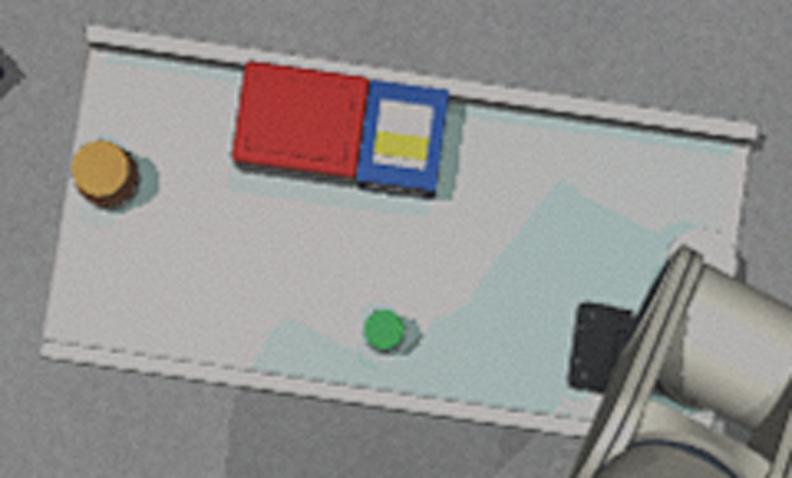

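View pics/s10c.png

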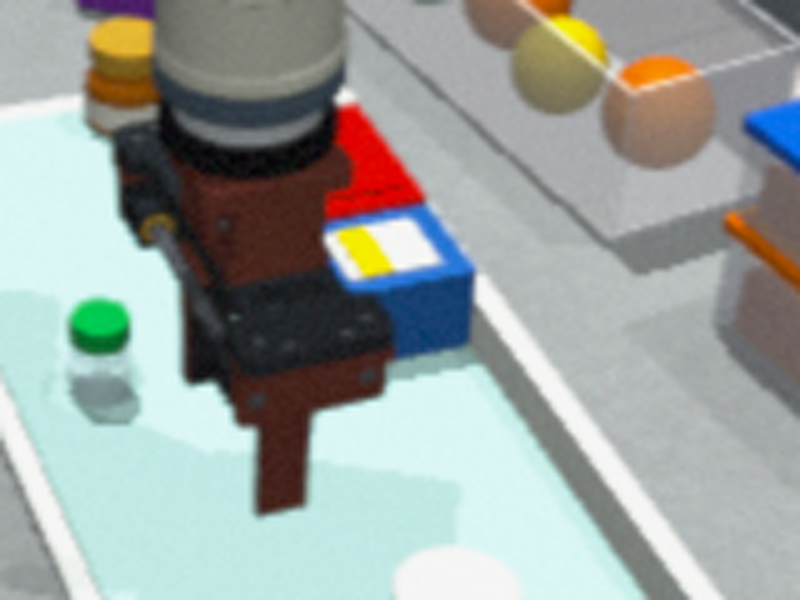

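View pics/t10.png

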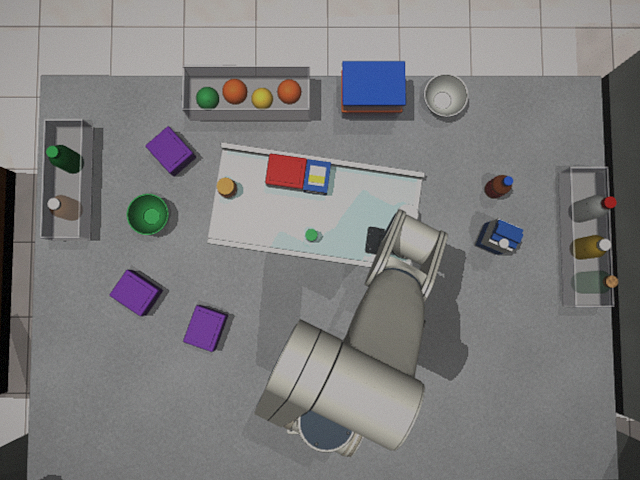

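Both stand flat at the rim and touch at top crop (368,130). The yoghurt was clear of the arm in the previous view and hadn't moved; the other bystanders are where they started. The gripper is clear, so I'm handing in.

```bash
python3 -c "
from workcell import workorder,ctrl
print(workorder.close_job(), ctrl.get_obs()['t'])"
```

```text
the job is handed in; nothing more can be done
the job is handed in; nothing more can be done
```

The red-lidded tub and the blue cheese carton now stand against the rear rim, side by side and touching. I handed the job in at about 22 s of the 61 s allowed.

I pushed the tub back to the rim, then the carton, with two fingertips on each front face. Next I nudged the carton about 104 mm sideways along the rim until it met the tub. Contact slid the tub about 5 mm along the rim. A final light press (about 10 N) on both front faces squared them up.

| Last top-view check | Tub | Carton | Expected |
|---|---|---|---|
| Angle to the rim | 0.6–0.7° | 0.3° | 0° |
| Centre position toward the rim | 618.4 mm | 618.6 mm | 620 mm |

- **Rim contact:** both read about 1.5 mm short, within the 2 mm calibration. The fingers stopped at the same depth (562–563 mm) in every press, which fits full contact. The tub's angle was 0.3° just after its own push. The press did not bring it back, so I can't rule out a sub-millimetre gap at one corner.
- **Touching:** the centres are 89.3 mm apart against 90 mm nominal, and no gap shows in the top view.
- **Bystanders:** the other items show no movement by eye in the last pictures. The yoghurt was mostly hidden by the arm in the final view; it was unmoved in the last view that showed it, before the final press.
- **Forces:** the highest wrist force I read was about 18 N. Readings came only at the end of each move.

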